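# Pack a tin of dome cookies and print its label

### The arm

A 6-joint arm with a two-finger parallel gripper is mounted at the origin on a cart in front of the work surface, level with it; the furniture and walls round the work are solid. World frame = base frame: x ahead of the robot, y to its left, z up, the work surface at z = 0. Lengths are in m, angles in rad, forces in N, time in s.
With the tool pointing down it reaches from about 0.3 to 0.875 m from the base axis. Payload 6.4 kg.
Tool frame: the origin (TCP) lies midway between the tips of the shut fingers; the grasp point (between the pads) lies 19 mm behind it (manip.pinch_z is the distance from the TCP to the grasp point, in m); z points along the fingers, x is the direction in which the jaws open and shut, and the axes are right-handed (so a half turn about z gives the same grasp; the last joint's range is limited). The gripper opens to 88 mm and grips with 3 to 60 N. Pads are 18 mm wide; open, the fingers measure 123 mm over their backs; the gripper's body (75 mm by 187 mm) begins 45 mm behind the grasp point.
Start: joints at [1.01, 0.181, 1.607, -0, 1.354, -0.206], TCP at [0.2, 0.539, 0.239] pointing down, gripper open.
Joint ranges: [-2.99, 2.99], [-0.89, 2.07], [0.3, 2.58], [-1.14, 4.28], [0, 2.63], [-3.12, 3.12]. Speed limits (rad/s): [2.57, 2.57, 3.01, 3.14, 3.14, 3.14].

### API

Orientations are given as [roll, pitch, yaw] about the fixed x, y, z axes, in that order (R = Rz(yaw) Ry(pitch) Rx(roll)).
In Python, from workcell import manip, eyes, readout gives the robot as it stands. The module is installed in compiled form; this text tells all that it offers. Calls block until the motion is done:
- manip.move_pose(position, orientation): joint-space move of the TCP to a pose.
- manip.move_linear(position, speed=0.15, attitude=None, max_force=None): straight line of the TCP; attitude=None keeps the orientation; speed is the mean speed in m/s. With max_force (N) it stops when the force on the tool has changed by that much, and returns True; else False.
- manip.goto_joints(angles): joint-space move.
- manip.grip(opening): finger opening in m; the grip force is fixed at half the most; returns when the fingers have stopped.
- manip.pause(seconds).
- manip.solve_ik(position, orientation): joint angles nearest the present ones, or None.
- eyes.grab_frame(name): name is "scene" or "top" or "wrist"; returns (picture, depth): 384x512x3 uint8, red, green, blue; 384x512 float32, m along the optical axis (not along the pixel's ray), 0 where there is no reading.
- eyes.calibration(name): a dict with "fx", "fy", "cx", "cy" (pixels), "R" (3x3) and "t" (3): a world point X has camera coordinates R X + t. Camera axes: x right, y down, z forward; pixel columns grow to the right and rows downward; lengths in m; the calibration is good to about 2 mm. The wrist camera is an equidistant fisheye: a pixel r from the principal point sees the ray r / f radians off the axis. A picture is of the moment at which its call begins: read the wrist's pose just before it. calibration takes no time and is no camera call; for the wrist camera it gives the pose at the moment of the call.
A pose or a line that the arm cannot do raises manip.IKError and nothing moves.
- manip.sign_off(): hands the job in, once; it reports no verdict.
Readings, each from a call of its own:
- readout.get_clock(): time.
- readout.get_joint_pos(): joint angles.
- readout.get_dq(): joint speeds.
- readout.get_effort(): joint torques, N m.
- readout.get_eef_pos(): TCP position.
- readout.get_eef_rot(): TCP orientation.
- readout.get_ft_force(): force on the tool from outside, world axes, zero at the start.
- readout.get_ft_torque(): the same for the moment, N m.
- readout.get_finger_gap(): finger opening in m.
Only numpy, scipy, OpenCV 4.12 (cv2) and the standard library are available. Lean on these libraries where they do the work, as an engineer would, in place of code of your own. Each camera call takes 0.05 s, during which the arm holds its last target.

### The job

Pack all the dome cookies from the baking tray into the round tin in one flat layer, one in the middle and the others round it, and turn the label machine's dial to the click marked by the red peg. Then press the machine's orange plunger fully down to its stop and let it come up again; never press it while the dial is off the red peg. Leave the dial on red, the cookies flat in the tin, and everything else where it is.

Things in the scene. Friction and masses are not known exactly. Their poses are not given: they have to be found in the camera images.
- tin: Open round blue tin, outer diameter 168 mm, inner diameter 162 mm, 34 mm high, floor 3 mm thick: just wide enough for seven cookies, one in the middle and six round it (centres 50 to 56 mm from the tin's centre). Fixed to the worktop. Origin: centre of its underside, z up.
- tray: Shallow dark grey baking tray, 138 x 266 mm outside, walls 3 mm thick and 12 mm high, floor 3 mm thick, fixed to the worktop; the cookies start in it. Origin: centre of its underside.
- cookie_0: Dome cookie (all are alike; five to seven of the seven are present, the others absent): a round biscuit foot 50 mm in diameter and 12 mm thick, and on it an upright dark chocolate dome, 22 mm in diameter with straight sides from 15 to 36 mm above the underside, rounded top at 43 mm. 60 g, rigid. Grip the dome from above. Origin: centre of its underside, z up through the dome.
- cookie_1: Dome cookie (all are alike; five to seven of the seven are present, the others absent): a round biscuit foot 50 mm in diameter and 12 mm thick, and on it an upright dark chocolate dome, 22 mm in diameter with straight sides from 15 to 36 mm above the underside, rounded top at 43 mm. 60 g, rigid. Grip the dome from above. Origin: centre of its underside, z up through the dome.
- cookie_2: Dome cookie (all are alike; five to seven of the seven are present, the others absent): a round biscuit foot 50 mm in diameter and 12 mm thick, and on it an upright dark chocolate dome, 22 mm in diameter with straight sides from 15 to 36 mm above the underside, rounded top at 43 mm. 60 g, rigid. Grip the dome from above. Origin: centre of its underside, z up through the dome.
- cookie_3: Dome cookie (all are alike; five to seven of the seven are present, the others absent): a round biscuit foot 50 mm in diameter and 12 mm thick, and on it an upright dark chocolate dome, 22 mm in diameter with straight sides from 15 to 36 mm above the underside, rounded top at 43 mm. 60 g, rigid. Grip the dome from above. Origin: centre of its underside, z up through the dome.
- cookie_4: Dome cookie (all are alike; five to seven of the seven are present, the others absent): a round biscuit foot 50 mm in diameter and 12 mm thick, and on it an upright dark chocolate dome, 22 mm in diameter with straight sides from 15 to 36 mm above the underside, rounded top at 43 mm. 60 g, rigid. Grip the dome from above. Origin: centre of its underside, z up through the dome.
- cookie_5: Dome cookie (all are alike; five to seven of the seven are present, the others absent): a round biscuit foot 50 mm in diameter and 12 mm thick, and on it an upright dark chocolate dome, 22 mm in diameter with straight sides from 15 to 36 mm above the underside, rounded top at 43 mm. 60 g, rigid. Grip the dome from above. Origin: centre of its underside, z up through the dome.
- cookie_6: Dome cookie (all are alike; five to seven of the seven are present, the others absent): a round biscuit foot 50 mm in diameter and 12 mm thick, and on it an upright dark chocolate dome, 22 mm in diameter with straight sides from 15 to 36 mm above the underside, rounded top at 43 mm. 60 g, rigid. Grip the dome from above. Origin: centre of its underside, z up through the dome.
- labeller: Grey-green label machine, 116 x 214 mm, housing top at 48 mm, fixed to the worktop. Origin: centre of its underside; its front with the label slot faces its own -x. The dial's axis is at (0, +52) mm and the plunger's at (0, -62) mm in its frame.
- dial (a joint): Angle of the black click dial in rad: 0 with the pointer towards the machine's front (-x), growing clockwise seen from above, to 5.76 at the far stop. It clicks into twelve positions pi/6 (30 degrees) apart (0, 0.524, 1.047, ...), with a torque of about 0.1 N m at most, and once let go settles into the nearest one. It starts at one of the first three.
- dial_grip (a point): Point on the dial's axis in the middle of its bar grip, 77 mm above the worktop. The bar is 16 mm wide, 54 mm long (along the pointer) and stands from 59 to 91 mm above the worktop, on a flat round skirt of 68 mm diameter whose top is at 60 mm. Its x axis points away from the pointer (the pointer is its -x).
- dial_pointer (a point): The point on the circle of pegs (46 mm from the dial's axis) to which the dial's white pointer line points; the painted pointer itself ends 34 mm from the axis.
- peg_red: Red peg, 10 mm in diameter and 5 mm high, on the dial's white plate 46 mm from the dial's axis (underside 52 mm above the worktop), at a click position (the 3rd, 4th, 6th or 7th click from 0). Fixed. Blue, yellow and green pegs of the same size mark the other three. Origin: centre of its underside.
- plunger (a joint): Travel of the spring plunger in m: 0 is up, 0.014 fully down at its stop. It needs 3 N to start and 7 N at the stop, and springs back when released.
- plunger_top (a point): Top centre of the plunger's orange mushroom head (38 mm in diameter), 96 mm above the worktop when up. Press it straight down.
- tape_roll: Bystander: roll of brown tape, 76 mm in diameter, 18 mm high, lying at the back.
- order_pad: Bystander: order pad, 130 x 85 x 16 mm, lying at the back.

How it is judged:
By the outcome, as a careful person would: the job done as asked, in the order asked, and still so for the second after the job is handed in, with the robot touching nothing.
Of cookie_0, cookie_1, cookie_2, cookie_3, cookie_4, cookie_5, cookie_6 only 5 to 7 are there at a start; the rules pass over those that are not, and their reading is None.
At some moment in a run one of cookie_0, cookie_1, cookie_2, cookie_3, cookie_4, cookie_5, cookie_6 may be knocked a few centimetres aside while the robot is not near it.
It also fails if it takes over 210 s, if anything falls off the work surface, if the arm or the gripper's body presses on something with over 40 N, if the wrist force passes 120 N, or if a joint passes its speed limit or range.

## Working session

There is one attempt and no reset: what is moved stays moved. The work goes in short steps, each a Python script; the robot and the scene stay as the last script left them, time stands still between calls to the robot, and variables do not carry over. Pictures are saved under pics/ and viewed, and the job is handed in when it is done.

```bash
mkdir -p pics
cat > h.py <<'E'
import numpy as np, cv2
from workcell import manip, eyes, readout
def save(name,fn,crop=None,s=1):
    im,d=eyes.grab_frame(name)
    np.savez('pics/'+fn+'.npz',im=im,d=d)
    cv2.imwrite('pics/'+fn+'.png',im[:,:,::-1]); return im,d
def world(name,u,v,d):
    c=eyes.calibration(name)
    p=np.array([(u-c['cx'])/c['fx']*d,(v-c['cy'])/c['fy']*d,d])
    return c['R'].T@(p-c['t'])
E
python3 - <<'E'
from h import *
print(readout.get_clock(),readout.get_eef_pos(),readout.get_eef_rot(),readout.get_finger_gap(), manip.pinch_z)
for n in ['scene','top']:
    save(n,n+'0'); c=eyes.calibration(n); print(n,c)
E
```

```text
0.0 [0.1994697  0.53873954 0.23784341] [-3.14124694e+00  1.66274406e-03  1.21597757e+00] 0.08841653716084517 0.0187
scene {'fx': 350.6235016474718, 'fy': 350.6235016474718, 'cx': 259.0949964575116, 'cy': 197.03780409238885, 'R': array([[ 0.77760564, -0.62844159,  0.01976438],
       [-0.35665013, -0.46675484, -0.809284  ],
       [ 0.51781285,  0.62225484, -0.58708498]]), 't': array([-0.40366325,  0.26636433,  0.7726847 ])}
top {'fx': 376.57738959621184, 'fy': 376.57738959621184, 'cx': 257.5239858435786, 'cy': 192.58203139800324, 'R': array([[-0.0174704 , -0.99969501, -0.01745469],
       [-0.98879884,  0.01986278, -0.14792675],
       [ 0.14822833,  0.01467484, -0.98884428]]), 't': array([0.02826776, 0.54708134, 1.07025258])}
```

View pics/scene0.png

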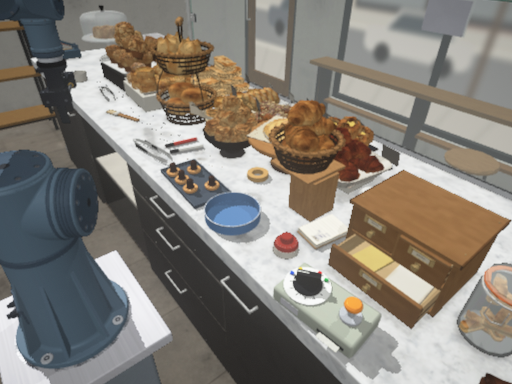

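View pics/top0.png

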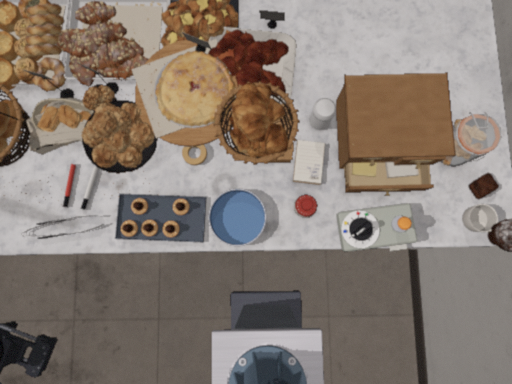

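Run:
```python
from h import *
im=cv2.imread('pics/top0.png')
cv2.imwrite('pics/c1.png',cv2.resize(im[180:255,105:285],None,fx=4.4,fy=4.4,interpolation=cv2.INTER_CUBIC))
cv2.imwrite('pics/c2.png',cv2.resize(im[190:260,325:440],None,fx=6.5,fy=6.5,interpolation=cv2.INTER_CUBIC))
im=cv2.imread('pics/scene0.png')
cv2.imwrite('pics/c3.png',cv2.resize(im[255:355,265:385],None,fx=6,fy=6,interpolation=cv2.INTER_CUBIC))
```

```text
(no output)
```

View pics/c1.png

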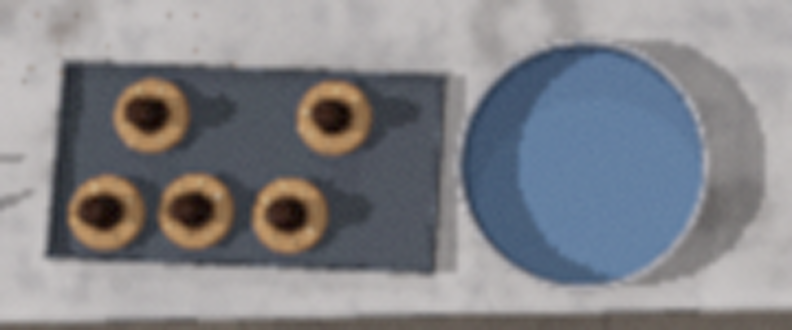

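View pics/c2.png

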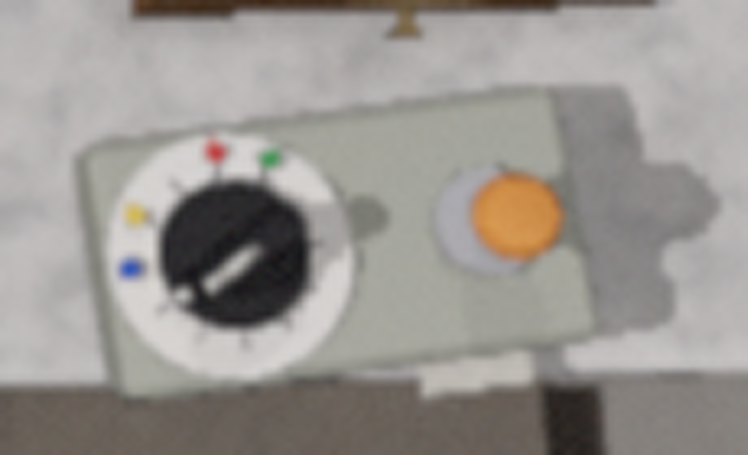

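View pics/c3.png

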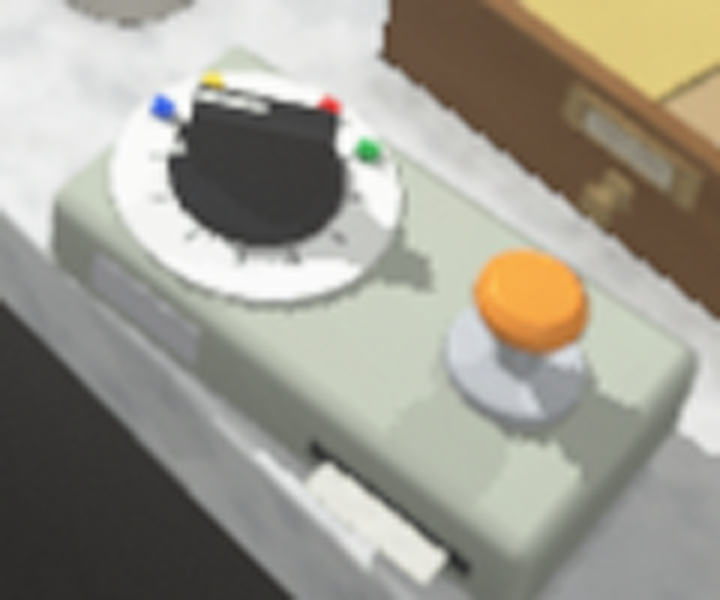

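```bash
cat >> h.py <<'E'
def ray(name,u,v,z):
    c=eyes.calibration(name)
    r=c['R'].T@np.array([(u-c['cx'])/c['fx'],(v-c['cy'])/c['fy'],1]); o=-c['R'].T@c['t']
    return o+r*(z-o[2])/r[2]
E
python3 - <<'E'
from h import *
np.set_printoptions(precision=4,suppress=True)
def c1(x,y,z): return ray('top',105+(x+.5)/4.4-.5,180+(y+.5)/4.4-.5,z)
def c2(x,y,z): return ray('top',325+(x+.5)/6.5-.5,190+(y+.5)/6.5-.5,z)
def c3(x,y,z): return ray('scene',265+(x+.5)/6-.5,255+(y+.5)/6-.5,z)
for p in [(151,116),(334,118),(106,212),(196,211),(290,215)]: print('cookie',c1(*p,.015))
print('tin',c1(463,165,.034),c1(707,165,.034),c1(583,44,.034),c1(583,285,.034))
print('tray',[c1(*p,.012)[:2] for p in [(65,62),(446,74),(434,272),(47,257)]])
for n,p,q in [('dialc plate',(233,255),None),('red',(216,153),(330,105)),('green',(270,158),(368,150)),('yel',(135,215),(212,80)),('blue',(130,268),(163,106))]:
    print(n,c2(*p,.055), c3(*q,.055) if q else '')
print('ptr',c2(183,293,.06), 'bar',c2(205,290,.091),c2(260,245,.091))
print('plunger',c2(517,215,.092),c3(532,298,.09))
print('housing',[c2(*p,.048)[:2] for p in [(78,155),(548,88),(597,330),(125,395)]])
print(readout.get_clock())
E
```

```text
cookie [0.5177 0.3774 0.015 ]
cookie [0.5139 0.2512 0.015 ]
cookie [0.4525 0.4062 0.015 ]
cookie [0.452  0.3447 0.015 ]
cookie [0.4481 0.2804 0.015 ]
tin [0.4783 0.1599 0.034 ] [ 0.4752 -0.0035  0.034 ] [0.5587 0.0787 0.034 ] [0.3972 0.0802 0.034 ]
tray [array([0.5569, 0.4393]), array([0.5432, 0.1749]), array([0.408 , 0.1826]), array([0.4228, 0.4467])]
dialc plate [ 0.4348 -0.2745  0.055 ] 
red [ 0.4799 -0.2696  0.055 ] [ 0.482  -0.2699  0.055 ]
green [ 0.4772 -0.2932  0.055 ] [ 0.4767 -0.2945  0.055 ]
yel [ 0.4532 -0.2325  0.055 ] [ 0.4546 -0.2321  0.055 ]
blue [ 0.43   -0.2291  0.055 ] [ 0.43   -0.2301  0.055 ]
ptr [ 0.4185 -0.2505  0.06  ] bar [ 0.4185 -0.2526  0.091 ] [ 0.4371 -0.277   0.091 ]
plunger [ 0.4478 -0.3861  0.092 ] [ 0.4461 -0.3901  0.09  ]
housing [array([ 0.4808, -0.2101]), array([ 0.5068, -0.4204]), array([ 0.3994, -0.4335]), array([ 0.3748, -0.2255])]
0.1
```

Run:
```python
from h import *
from scipy.optimize import least_squares
P=np.array([[.481,-.2698],[.477,-.2938],[.4539,-.2323],[.430,-.2296]])
k=np.radians([0,-30,60,90])
f=lambda x:(x[:2]+.046*np.c_[np.cos(x[2]+k),np.sin(x[2]+k)]-P).ravel()
r=least_squares(f,[.434,-.272,.12]);c=r.x[:2];y=r.x[2];print(r.x,r.fun)
L=np.array([-np.sin(y),np.cos(y)]);print('plunger',c-.114*L)
for t in (1,2): 
  a=y+np.pi-t*np.pi/6;print(t,c+.034*np.array([np.cos(a),np.sin(a)]))
```

```text
[ 0.43512133 -0.27493083  0.1082038 ] [-0.0001477  -0.00016316  0.00020935  0.00030581 -0.00021531 -0.0005428
  0.00015366  0.00040015]
plunger [ 0.4474325  -0.38826412]
1 [ 0.40401279 -0.26121008]
2 [ 0.41504092 -0.24749404]
```

Run:
```python
from h import *
np.set_printoptions(precision=3,suppress=True,linewidth=150)
d=np.load('pics/top0.npz')['d'];c=eyes.calibration('top')
v,u=np.mgrid[:384,:512];P=np.stack([(u-c['cx'])/c['fx']*d,(v-c['cy'])/c['fy']*d,d],-1)
W=(P-c['t'])@c['R'];ok=d>0
xs=np.arange(.3,.8,.05);ys=np.arange(.55,-.6,-.05)
print('y   x:',xs)
for y in ys:
  print('%.2f'%y,np.array([ (lambda m: W[m][:,2].max() if m.any() else -1)(ok&(abs(W[...,0]-x)<.025)&(abs(W[...,1]-y)<.025)) for x in xs]))
# tin rim fit
m=ok&(W[...,2]>.027)&(W[...,2]<.04)&(np.hypot(W[...,0]-.478,W[...,1]-.0785)<.095)
p=W[m][:,:2];from scipy.optimize import least_squares
r=least_squares(lambda x:np.hypot(p[:,0]-x[0],p[:,1]-x[1])-x[2],[.478,.078,.082],loss='soft_l1',f_scale=.002);print('tin',r.x,len(p))
for yaw in range(-180,180,30):
  o=[np.pi,0,np.radians(yaw)]
  q=manip.solve_ik([.435,-.275,.064],[np.pi,0,np.radians(yaw)+.108]); q2=manip.solve_ik([.478,.08,.03],o)
  print(yaw,q,q2)
```

```text
y   x: [0.3  0.35 0.4  0.45 0.5  0.55 0.6  0.65 0.7  0.75]
0.55 [-0.905 -0.906  0.007  0.024  0.025  0.021  0.019  0.015  0.128  0.105]
0.50 [-0.906 -0.905  0.009  0.026  0.027  0.006  0.017  0.121  0.143  0.14 ]
0.45 [-0.906 -0.906  0.019  0.019  0.016  0.015  0.127  0.146  0.229  0.228]
0.40 [-0.908 -0.902  0.017  0.053  0.053  0.048  0.131  0.189  0.235  0.229]
0.35 [-0.902 -0.906  0.016  0.051  0.05   0.044  0.128  0.186  0.191  0.188]
0.30 [-0.908 -0.903  0.016  0.052  0.01   0.016  0.007  0.106  0.141  0.152]
0.25 [-0.906 -0.906  0.015  0.047  0.05   0.021  0.008  0.024  0.146  0.16 ]
0.20 [-0.91  -0.906  0.017  0.018  0.016  0.017  0.008  0.121  0.15   0.162]
0.15 [-0.905 -0.906  0.039  0.039  0.041  0.04   0.007  0.013  0.223  0.161]
0.10 [-0.908 -0.906  0.039  0.009  0.013  0.039  0.236  0.247  0.243  0.241]
0.05 [-0.904 -0.905  0.039  0.01   0.009  0.041  0.238  0.33   0.336  0.327]
-0.00 [-0.897 -0.901  0.039  0.04   0.04   0.039  0.265  0.331  0.333  0.326]
-0.05 [-0.906 -0.897  0.008  0.007  0.007  0.007  0.265  0.279  0.271  0.237]
-0.10 [-0.906 -0.908  0.007  0.015  0.
[... 1171 characters left out ...]
    0.977  0.145] [-0.08   0.291  1.965 -0.     0.886  0.968]
-30 [-0.795  0.283  1.882 -0.     0.977 -0.379] [-0.08   0.291  1.965 -0.     0.886  0.444]
0 [-0.795  0.283  1.882 -0.     0.977 -0.903] [-0.08   0.291  1.965 -0.     0.886 -0.08 ]
30 [-0.795  0.283  1.882 -0.     0.977 -1.426] [-0.08   0.291  1.965 -0.     0.886 -0.603]
60 [-0.795  0.283  1.882  0.     0.977 -1.95 ] [-0.08   0.291  1.965 -0.     0.886 -1.127]
90 [-0.795  0.283  1.882  0.     0.977 -2.473] [-0.08   0.291  1.965 -0.     0.886 -1.65 ]
120 [-0.795  0.283  1.882  0.     0.977 -2.997] [-0.08   0.291  1.965  0.     0.886 -2.174]
150 [-0.795  0.283  1.882  0.     0.977  2.762] [-0.08   0.291  1.965  0.     0.886 -2.698]
```

Run:
```python
from h import *
np.set_printoptions(precision=3,suppress=True,linewidth=150)
for n in ['top','scene']:
  d=np.load(f'pics/{n}0.npz')['d'];c=eyes.calibration(n)
  v,u=np.mgrid[:384,:512];P=np.stack([(u-c['cx'])/c['fx']*d,(v-c['cy'])/c['fy']*d,d],-1)
  W=(P-c['t'])@c['R'];ok=d>0
  m=ok&(W[...,0]>.52)
  print(n)
  for zl,zh in [(.06,.12),(.12,.18),(.18,.25),(.25,.4)]:
    print(zl,[round(float(np.percentile(q,1)),3) if (q:=W[m&(W[...,2]>zl)&(W[...,2]<zh)&(abs(W[...,1]-y)<.02)][:,0]).size>3 else None for y in np.arange(.24,-.17,-.04)])
im=cv2.imread('pics/scene0.png')
cv2.imwrite('pics/c4.png',cv2.resize(im[80:260,180:360],None,fx=3.3,fy=3.3,interpolation=cv2.INTER_CUBIC))
```

```text
top
0.06 [0.677, 0.674, 0.678, 0.697, 0.727, 0.909, 0.861, 0.851, 0.821, 0.958, 0.747]
0.12 [0.682, 0.68, 0.686, 0.709, 0.625, 0.633, 0.627, 0.621, 0.621, None, None]
0.18 [None, 0.956, 0.939, 0.643, 0.609, 0.593, 0.593, 0.602, 0.63, None, None]
0.25 [None, None, None, None, 0.662, 0.631, 0.619, 0.619, None, None, None]
scene
0.06 [0.674, 0.672, 0.676, 0.686, 1.008, 0.964, 0.644, 0.644, 0.644, 0.918, 0.756]
0.12 [0.705, 0.693, 0.704, 0.957, 0.62, 0.617, 0.615, 0.619, 0.62, 1.259, 1.261]
0.18 [1.259, 1.26, 0.941, 0.645, 0.607, 0.595, 0.592, 0.6, 0.624, 1.259, 1.26]
0.25 [1.258, 1.26, 1.259, 1.259, 1.257, 0.633, 0.619, 0.619, 0.636, 1.259, 1.26]
```

View pics/c4.png

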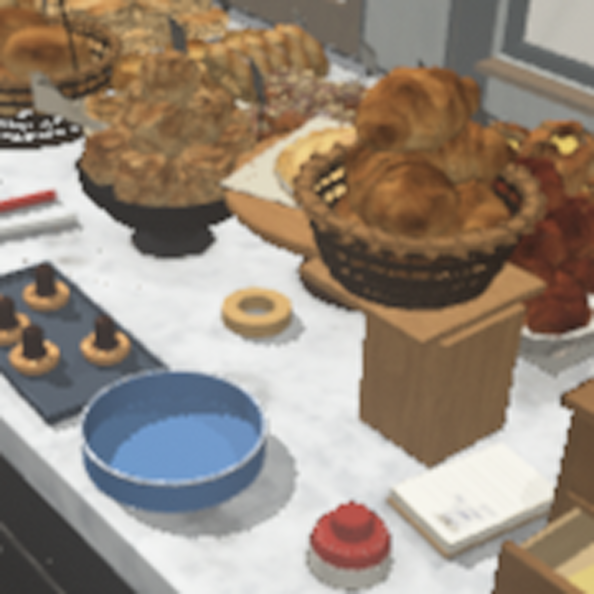

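```bash
cat >> h.py <<'E'
def det(im=None,box=(105,180,270,250),z=.013):
    if im is None: im,_=eyes.grab_frame('top')
    u0,v0,u1,v1=box
    s=cv2.resize(im[v0:v1,u0:u1],None,fx=4,fy=4,interpolation=cv2.INTER_CUBIC).astype(int)
    m=((s[...,0]-s[...,2]>45)&(s[...,0]>110)).astype(np.uint8)
    out=[]
    for c in cv2.findContours(m,cv2.RETR_EXTERNAL,cv2.CHAIN_APPROX_NONE)[0]:
        if cv2.contourArea(c)<1200: continue
        (x,y),r=cv2.minEnclosingCircle(c)
        p=ray('top',u0+(x+.5)/4-.5,v0+(y+.5)/4-.5,z)
        out.append((round(float(p[0]),4),round(float(p[1]),4),round(r,1)))
    return sorted(out)
E
python3 - <<'E'
from h import *
im=np.load('pics/top0.npz')['im']; print(det(im))
c=eyes.calibration('wrist');print(c, readout.get_clock())
for y,n in [(.377,'a'),(.2512,'b')]:
  print(manip.solve_ik([.5177,y,.0175],[np.pi,0,np.pi/2]),manip.solve_ik([.452,.4,.0175],[np.pi,0,0]))
E
```

```text
[(0.4484, 0.2815, 33.9), (0.453, 0.3461, 34.2), (0.453, 0.4078, 34.1), (0.5145, 0.2519, 33.6), (0.5189, 0.3781, 33.4)]
{'fx': 297.3186396354542, 'fy': 297.3186396354542, 'cx': 253.60799159949374, 'cy': 190.18982627737574, 'R': array([[ 0.34733778,  0.93773574, -0.00285337],
       [ 0.8936145 , -0.33006977,  0.30414974],
       [ 0.28427027, -0.10819251, -0.95261996]]), 't': array([-0.57358426, -0.04271033,  0.38968606])} 0.1
[ 4.44422071e-01  5.86070721e-01  1.55440556e+00 -4.44089210e-16
  1.00111637e+00 -1.12637426e+00] [ 5.28010014e-01  5.22350034e-01  1.65676126e+00 -4.44089210e-16
  9.62481362e-01  5.28010014e-01]
[ 2.45580760e-01  4.74049672e-01  1.73251970e+00 -4.44089210e-16
  9.35023282e-01 -1.32521557e+00] [ 5.28010014e-01  5.22350034e-01  1.65676126e+00 -4.44089210e-16
  9.62481362e-01  5.28010014e-01]
```

```bash
cat >> h.py <<'E'
TIN=np.array([.4778,.0795])
PI=np.pi
def pick(x,y,yaw):
    o=[PI,0,yaw]
    manip.move_pose([x,y,.115],o); manip.grip(.042)
    hit=manip.move_linear([x,y,.0175],speed=.12,max_force=10)
    if hit: print('HIT',readout.get_eef_pos(),readout.get_ft_force())
    manip.grip(.0)
    manip.move_linear([x,y,.115],speed=.2)
    g=readout.get_finger_gap(); print('gap',round(g,4),'t',readout.get_clock()); return g
def place(x,y,yaw):
    manip.move_pose([x,y,.115],[PI,0,yaw])
    hit=manip.move_linear([x,y,.018],speed=.12,max_force=8)
    print('place',hit,np.round(readout.get_eef_pos(),4))
    manip.grip(.036)
    manip.move_linear([x,y,.115],speed=.2)
E
python3 - <<'E'
from h import *
manip.move_pose([.35,.3,.2],[PI,0,PI/2])
print(readout.get_clock())
print(pick(.5145,.2519,PI/2))
place(*TIN,PI/2)
save('top','t1');save('wrist','w1'); print(readout.get_clock())
E
```

```text
1.2
gap 0.0208 t 4.85
0.020833618344836956
place True [0.4763 0.0805 0.0178]
7.5417
```

View pics/t1.png

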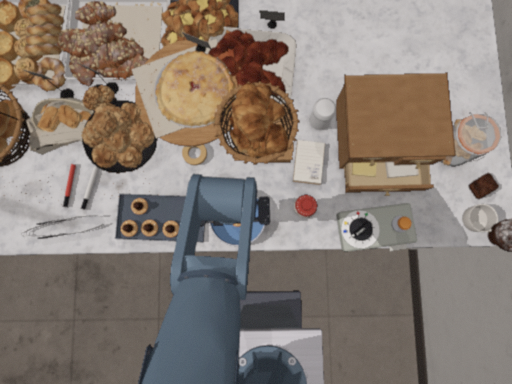

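View pics/w1.png

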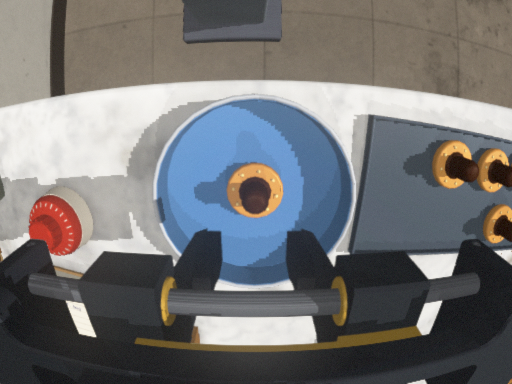

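```bash
cat >> h.py <<'E'
def wray(c,u,v,z):
    x,y=(u-c['cx'])/c['fx'],(v-c['cy'])/c['fy']; th=np.hypot(x,y)
    dr=np.array([x/th*np.sin(th),y/th*np.sin(th),np.cos(th)])
    r=c['R'].T@dr; o=-c['R'].T@c['t']
    return o+r*(z-o[2])/r[2]
E
python3 - <<'E'
from h import *
manip.move_pose([.42,.0795,.25],[PI,0,PI/2]); manip.pause(.3)
print(readout.get_eef_pos())
c=eyes.calibration('wrist');save('wrist','w2');np.save('pics/w2c.npy',c,allow_pickle=True)
im=cv2.imread('pics/w2.png');cv2.imwrite('pics/w2b.png',cv2.resize(im[60:300,110:430],None,fx=2.5,fy=2.5,interpolation=cv2.INTER_CUBIC))
save('top','t2')
print(readout.get_clock())
E
```

```text
[0.41964657 0.07948532 0.24849739]
8.5833
```

View pics/w2b.png

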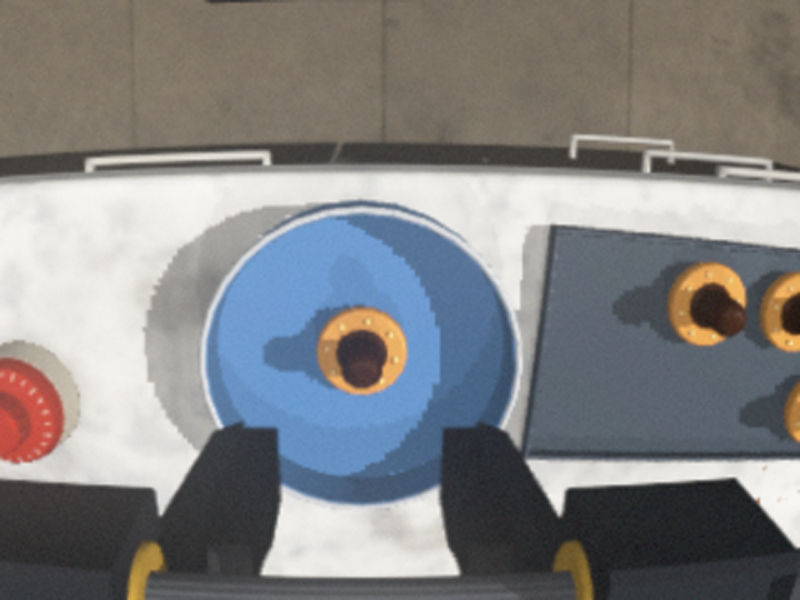

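Run:
```python
from h import *
c=np.load('pics/w2c.npy',allow_pickle=True).item()
f=lambda x,y,z: wray(c,110+(x+.5)/2.5-.5,60+(y+.5)/2.5-.5,z)[:2]
im=np.load('pics/w2.npz')['im']
from scipy.optimize import least_squares
P=np.array([f(*p,.034) for p in [(203,350),(519,345),(362,209),(216,295),(505,288),(253,248),(468,248)]])
r=least_squares(lambda q:np.hypot(*(P-q[:2]).T)-q[2],[.478,.08,.082]);print(r.x,r.fun)
F=np.array([f(*p,.014) for p in [(317,350),(408,350),(362,307),(362,394)]])
print(F.mean(0), (F[:2].mean(0),F[2:].mean(0)),F)
# other cookie check in tray: near cookie foot
F=np.array([f(*p,.014) for p in [(668,305),(745,305),(708,263),(708,346)]]);print(F[:2].mean(0),F[2:].mean(0))
im=np.load('pics/t2.npz')['im'];print(det(im))
```

```text
[0.47876282 0.07944914 0.0833438 ] [-0.00028897 -0.00054698 -0.00037621  0.00042641  0.00120604  0.00010693
 -0.00052722]
[0.47584419 0.07990066] (array([0.47545158, 0.08003676]), array([0.4762368 , 0.07976455])) [[0.47545678 0.05539712]
 [0.47544638 0.1046764 ]
 [0.4512455  0.07974254]
 [0.50122811 0.07978656]]
[0.44915094 0.27754834] [0.44928366 0.27813262]
[(0.4529, 0.3461, 34.2), (0.453, 0.4078, 34.2), (0.5186, 0.3779, 33.6)]
```

View pics/t2.png

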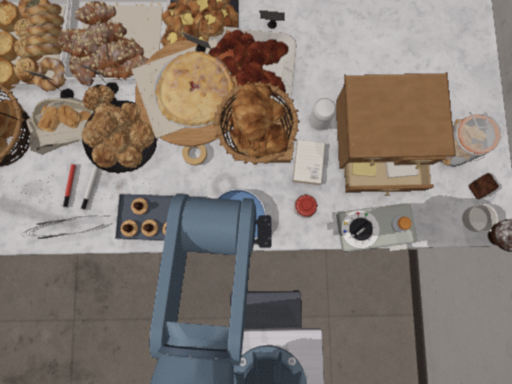

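Run:
```python
from h import *
P=lambda s:print(s,np.round(readout.get_eef_pos(),4))
o=[PI,0,PI/2]
manip.move_pose([.476,.0799,.115],o);manip.pause(.2);P('hi')
print(manip.move_linear([.4762,.0799,.0175],speed=.1,max_force=10));manip.pause(.3);P('lo')
manip.grip(0);P('grip')
manip.move_linear([.4762,.0799,.030],speed=.1);manip.pause(.3);P('up')
manip.move_linear([.4785,.0795,.030],speed=.1);manip.pause(.3);P('shift')
print(manip.move_linear([.4785,.0795,.018],speed=.06,max_force=8));P('dn');manip.pause(.3);P('dn')
manip.grip(.036)
manip.move_linear([.4785,.0795,.115],speed=.2)
manip.move_pose([.42,.0795,.25],[PI,0,PI/2]); manip.pause(.3)
c=eyes.calibration('wrist');save('wrist','w3');np.save('pics/w3c.npy',c,allow_pickle=True)
im=cv2.imread('pics/w3.png');cv2.imwrite('pics/w3b.png',cv2.resize(im[60:300,110:430],None,fx=2.5,fy=2.5,interpolation=cv2.INTER_CUBIC))
print(readout.get_clock())
```

```text
hi [0.4772 0.0799 0.1171]
False
lo [0.4765 0.0799 0.0179]
grip [0.4762 0.0799 0.0176]
up [0.4759 0.0799 0.0297]
shift [0.4785 0.0795 0.03  ]
True
dn [0.4789 0.0794 0.0174]
dn [0.4789 0.0794 0.0174]
14.975
```

View pics/w3b.png

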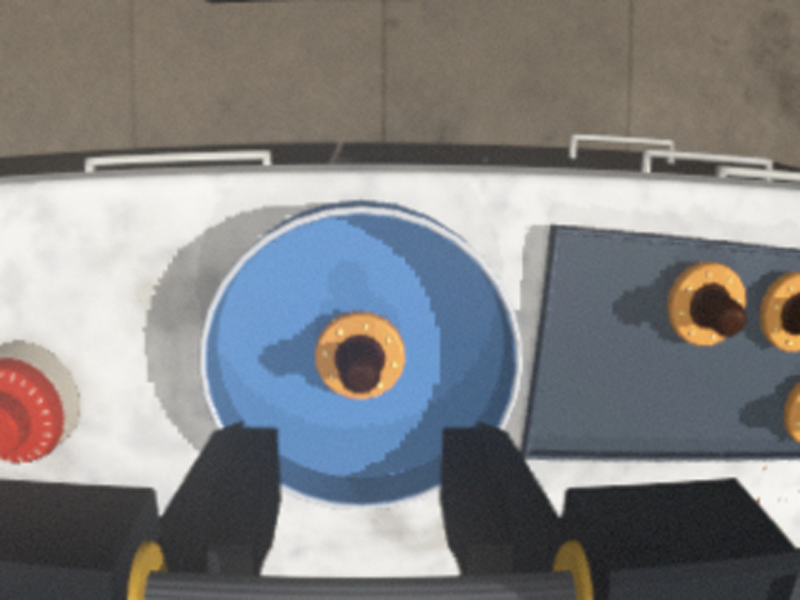

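Run:
```python
from h import *
manip.move_pose([.40,.34,.22],[PI,0,PI/2]); manip.pause(.3)
c=eyes.calibration('wrist');save('wrist','w4');np.save('pics/w4c.npy',c,allow_pickle=True)
im=cv2.imread('pics/w4.png');cv2.imwrite('pics/w4b.png',cv2.resize(im[60:300,110:430],None,fx=2.5,fy=2.5,interpolation=cv2.INTER_CUBIC))
print(readout.get_clock())
```

```text
16.35
```

View pics/w4b.png

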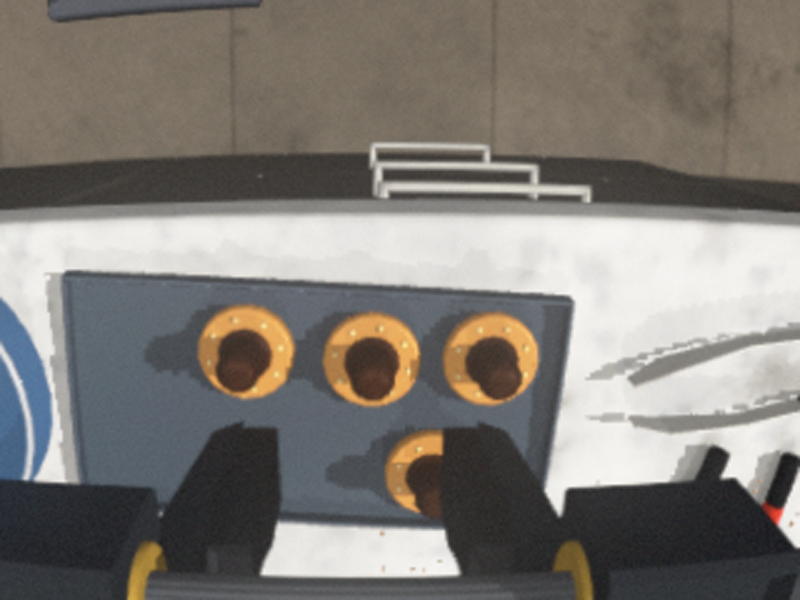

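Run:
```python
from h import *
c=np.load('pics/w4c.npy',allow_pickle=True).item()
f=lambda x,y,z=.014: wray(c,110+(x+.5)/2.5-.5,60+(y+.5)/2.5-.5,z)[:2]
for l,r,t,b in [(198,294,305,400),(324,419,312,407),(444,540,312,407)]:
  F=[f(l,(t+b)/2),f(r,(t+b)/2),f((l+r)/2,t),f((l+r)/2,b)]
  print(np.round((F[0]+F[1])/2,4),np.round((F[2]+F[3])/2,4))
print(f(386,475)+[0,.025],f(434,431)+[.025,0])
```

```text
[0.4487 0.2804] [0.4493 0.2806]
[0.4524 0.3441] [0.453  0.3441]
[0.4527 0.4057] [0.4533 0.4056]
[0.5187609 0.377182 ] [0.51753929 0.3770555 ]
```

```bash
cat >> h.py <<'E'
TIN=np.array([.4786,.0795])
def pick(x,y,yaw):
    o=[PI,0,yaw]
    manip.move_pose([x,y,.115],o); manip.grip(.042)
    manip.move_linear([x,y,.04],speed=.15); manip.pause(.15)
    hit=manip.move_linear([x,y,.0175],speed=.08,max_force=10)
    manip.pause(.2); print('at',hit,np.round(readout.get_eef_pos(),4))
    manip.grip(.0)
    manip.move_linear([x,y,.115],speed=.2)
    g=readout.get_finger_gap(); print('gap',round(g,4)); return g
def place(x,y,yaw,park=True):
    manip.move_pose([x,y,.115],[PI,0,yaw])
    manip.move_linear([x,y,.045],speed=.15); manip.pause(.3)
    hit=manip.move_linear([x,y,.018],speed=.06,max_force=8); manip.pause(.15)
    print('place',hit,np.round([x,y],4),np.round(readout.get_eef_pos(),4))
    manip.grip(.036)
    manip.move_linear([x,y,.115],speed=.2)
def slot(phi):
    a=np.radians(phi); return TIN+.053*np.array([np.cos(a),np.sin(a)])
E
python3 - <<'E'
from h import *
g=pick(.449,.2803,0)
if g>.015:
    place(*slot(0),PI/2)
print(det(),readout.get_clock())
manip.move_pose([.42,.0795,.25],[PI,0,PI/2]); manip.pause(.3)
c=eyes.calibration('wrist');save('wrist','w5');np.save('pics/w5c.npy',c,allow_pickle=True)
im=cv2.imread('pics/w5.png');cv2.imwrite('pics/w5b.png',cv2.resize(im[60:300,110:430],None,fx=2.5,fy=2.5,interpolation=cv2.INTER_CUBIC))
print(readout.get_clock())
E
```

```text
at False [0.449  0.2803 0.0176]
gap 0.0207
place True [0.5316 0.0795] [0.5307 0.0795 0.0174]
[(0.4528, 0.346, 34.2), (0.453, 0.4077, 34.5), (0.4919, 0.0928, 48.0), (0.5188, 0.378, 33.6)] 24.8167
25.9
```

View pics/w5b.png

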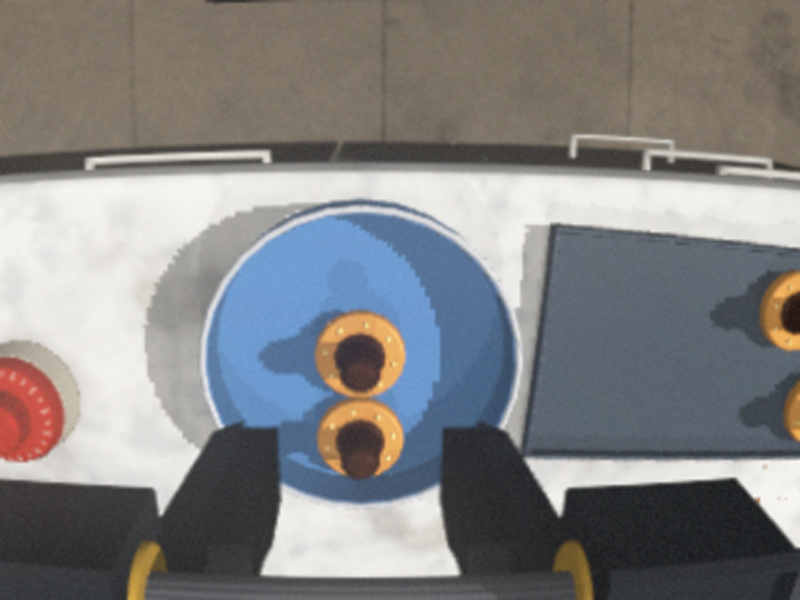

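Run:
```python
from h import *
ref={'B':(.4528,.346),'C':(.453,.4077),'D':(.5188,.378)}
w={'B':(.4527,.344,0),'C':(.453,.4055,0),'D':(.518,.377,PI/2)}
s={'B':(-108,np.radians(-18)),'D':(180,PI/2),'C':(108,np.radians(18))}
for k in 'BDC':
    d=det(); print(k,d,readout.get_clock())
    if not any(np.hypot(q[0]-ref[k][0],q[1]-ref[k][1])<.003 for q in d): print('MOVED');break
    if pick(*w[k])<.015: print('MISS');break
    place(*slot(s[k][0]),s[k][1])
save('top','t6')
manip.move_pose([.42,.0795,.25],[PI,0,PI/2]); manip.pause(.3)
c=eyes.calibration('wrist');save('wrist','w6');np.save('pics/w6c.npy',c,allow_pickle=True)
im=cv2.imread('pics/w6.png');cv2.imwrite('pics/w6b.png',cv2.resize(im[60:300,110:430],None,fx=2.5,fy=2.5,interpolation=cv2.INTER_CUBIC))
print(readout.get_clock())
```

```text
B [(0.453, 0.3461, 34.2), (0.453, 0.4079, 34.3), (0.5189, 0.3781, 33.4)] 25.95
at False [0.4526 0.344  0.0175]
gap 0.0206
place True [0.4622 0.0291] [0.4614 0.0292 0.0174]
D [(0.4529, 0.4078, 34.4), (0.5188, 0.378, 33.6)] 34.4417
at False [0.5179 0.377  0.0175]
gap 0.021
place True [0.4256 0.0795] [0.4248 0.0795 0.0174]
C [(0.4529, 0.4078, 34.3), (0.5299, 0.0799, 32.1)] 42.425
at False [0.4529 0.4055 0.0175]
gap 0.0209
place True [0.4622 0.1299] [0.4614 0.1298 0.0174]
52.45
```

View pics/w6b.png

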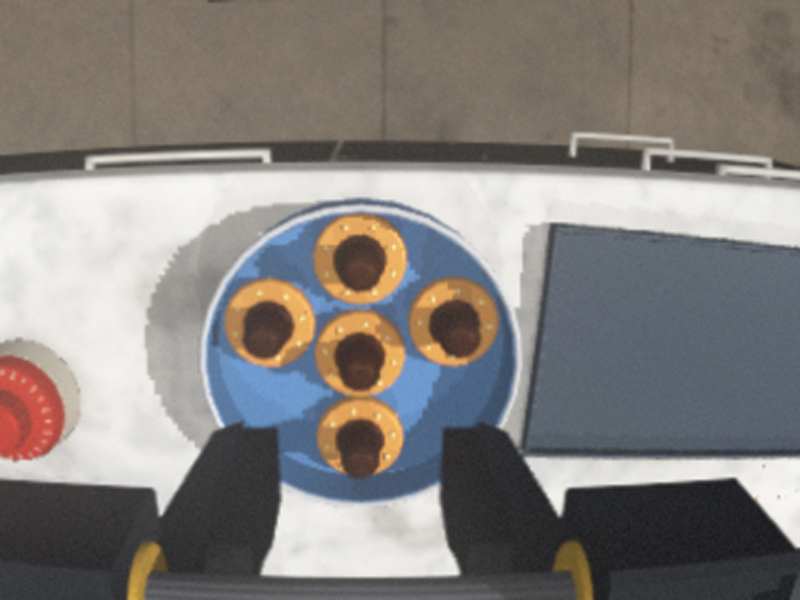

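Run:
```python
from h import *
C=[.4351,-.2749]; a0=.108+np.radians(30)
P=lambda s:print(s,np.round(readout.get_eef_pos(),4),np.round(readout.get_eef_rot(),3),np.round(readout.get_ft_force(),1),readout.get_clock())
manip.move_pose([*C,.20],[PI,0,a0]); manip.grip(.05); manip.pause(.2)
c=eyes.calibration('wrist');save('wrist','w7');np.save('pics/w7c.npy',c,allow_pickle=True)
im=cv2.imread('pics/w7.png');cv2.imwrite('pics/w7b.png',cv2.resize(im[60:300,110:430],None,fx=2.5,fy=2.5,interpolation=cv2.INTER_CUBIC))
P('above')
```

```text
above [ 0.4351 -0.2749  0.2   ] [-3.142  0.     0.632] [ 0.1  0.  -0.2] 54.45
```

View pics/w7b.png

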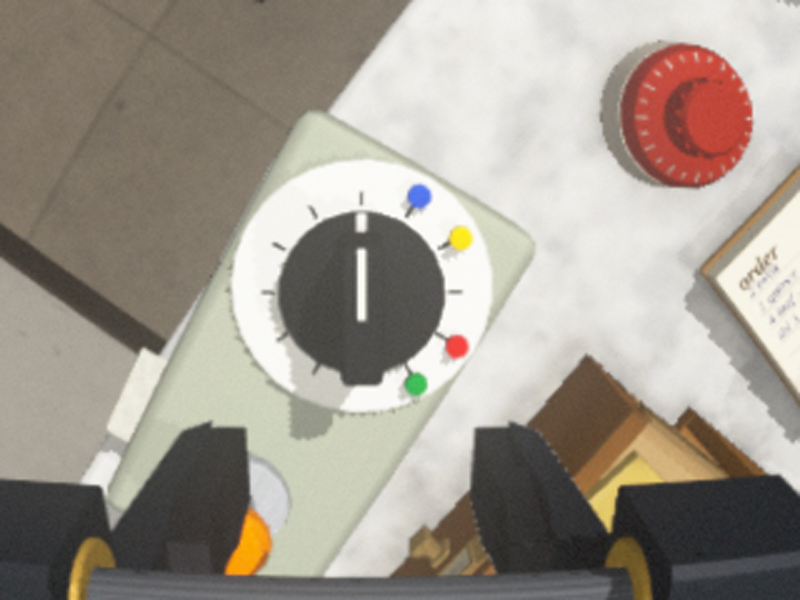

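Run:
```python
from h import *
C=[.4351,-.2749]; a0=.108+np.radians(30)
P=lambda s:print(s,np.round(readout.get_eef_pos(),4),np.round(readout.get_eef_rot(),3),np.round(readout.get_ft_force(),1),np.round(readout.get_ft_torque(),2),readout.get_clock())
print(manip.move_linear([*C,.066],speed=.12,max_force=10)); manip.grip(0); P('grip');print(readout.get_finger_gap())
for k in range(1,9):
    manip.move_pose([*C,.066],[PI,0,a0-np.radians(15*k)])
    if k%2==0: P(k)
manip.pause(.2); P('end')
manip.grip(.05); manip.move_linear([*C,.20],speed=.2); manip.pause(.3)
save('wrist','w8');im=cv2.imread('pics/w8.png');cv2.imwrite('pics/w8b.png',cv2.resize(im[60:300,110:430],None,fx=2.5,fy=2.5,interpolation=cv2.INTER_CUBIC))
P('up')
```

```text
False
grip [ 0.4356 -0.2747  0.0662] [ 3.141e+00 -1.000e-03  6.320e-01] [3.3 2.8 1. ] [ 0.34 -0.43 -0.03] 56.325
0.015632719359723907
2 [ 0.4356 -0.2747  0.0662] [-3.142e+00 -1.000e-03  1.120e-01] [3.6 3.3 1.5] [ 0.49 -0.51  0.  ] 57.0417
4 [ 0.4355 -0.2747  0.0662] [-3.141e+00 -1.000e-03 -4.100e-01] [4.3 3.3 1.9] [ 0.51 -0.46 -0.05] 57.7583
6 [ 0.4355 -0.2746  0.0662] [-3.141 -0.    -0.934] [3.5 3.7 3.3] [ 0.58 -0.37 -0.02] 58.475
8 [ 0.4354 -0.2746  0.0662] [-3.141  0.    -1.457] [3.8 5.  1.9] [ 0.7  -0.4  -0.08] 59.1917
end [ 0.4354 -0.2746  0.0662] [-3.141  0.    -1.457] [3.7 4.3 2.9] [ 0.63 -0.37  0.04] 59.3917
up [ 0.4348 -0.2747  0.1992] [ 3.141e+00  1.000e-03 -1.463e+00] [-0.4 -0.  -0.6] [0.01 0.12 0.01] 61.2167
```

View pics/w8b.png

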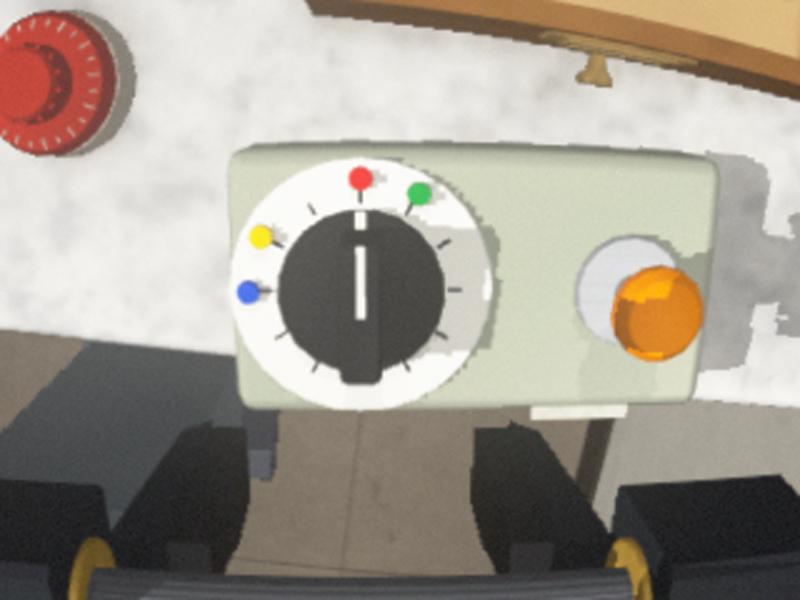

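Run:
```python
from h import *
save('top','t9');im=cv2.imread('pics/t9.png');cv2.imwrite('pics/t9b.png',cv2.resize(im[170:260,110:310],None,fx=4,fy=4,interpolation=cv2.INTER_CUBIC))
print(det())
```

```text
[(0.4251, 0.0801, 32.5), (0.4606, 0.1306, 32.2), (0.461, 0.031, 32.4), (0.5045, 0.0803, 64.9)]
```

View pics/t9b.png

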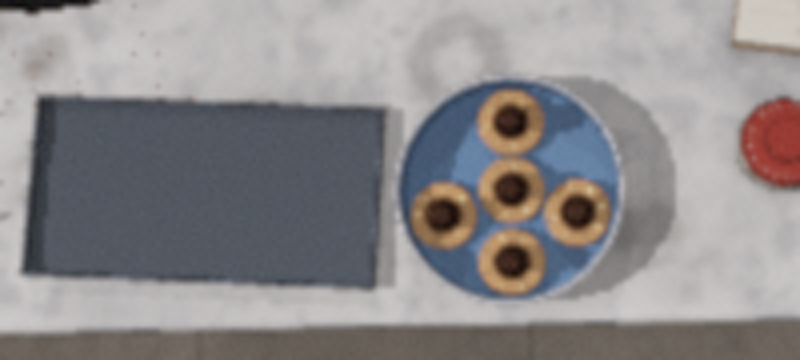

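Run:
```python
from h import *
C=[.4474,-.3883]; o=[PI,0,.108-PI/2]
P=lambda s:print(s,np.round(readout.get_eef_pos(),4),np.round(readout.get_ft_force(),1),readout.get_clock())
manip.move_pose([*C,.20],o); manip.grip(0); manip.move_linear([*C,.11],speed=.12); manip.pause(.3);P('above')
print(manip.move_linear([*C,.078],speed=.02,max_force=16)); P('dn'); manip.pause(.3);P('hold')
manip.move_linear([*C,.15],speed=.08);P('up')
manip.move_pose([.36,-.3,.25],[PI,0,0]); manip.move_pose([.25,-.35,.3],[PI,0,0]) if manip.solve_ik([.25,-.35,.3],[PI,0,0]) is not None else None
manip.pause(.5);P('park')
save('top','t10');save('scene','s10');im=cv2.imread('pics/t10.png');cv2.imwrite('pics/t10b.png',cv2.resize(im[170:260,110:310],None,fx=4,fy=4,interpolation=cv2.INTER_CUBIC))
print(det())
```

```text
above [ 0.4476 -0.3886  0.1107] [ 0.   0.3 -1.4] 63.875
True
dn [ 0.4475 -0.3884  0.082 ] [-2.4  3.   6.3] 65.1917
hold [ 0.4475 -0.3883  0.0819] [-2.2  1.1  6.5] 65.4917
up [ 0.4471 -0.3879  0.1494] [-0.1  0.4 -0.1] 66.5
park [ 0.2503 -0.3498  0.2998] [ 0.1  0.2 -0.7] 68.925
[(0.4252, 0.0802, 32.5), (0.4606, 0.1306, 32.2), (0.461, 0.031, 32.4), (0.5045, 0.0803, 64.9)]
```

View pics/t10.png

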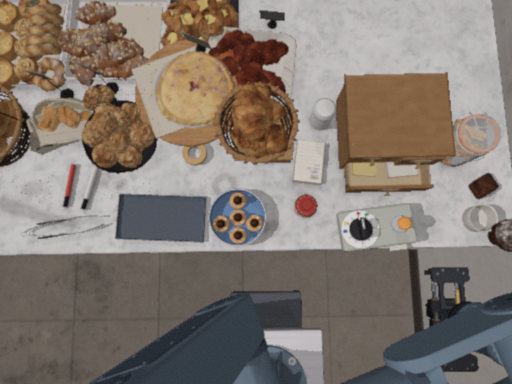

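View pics/s10.png

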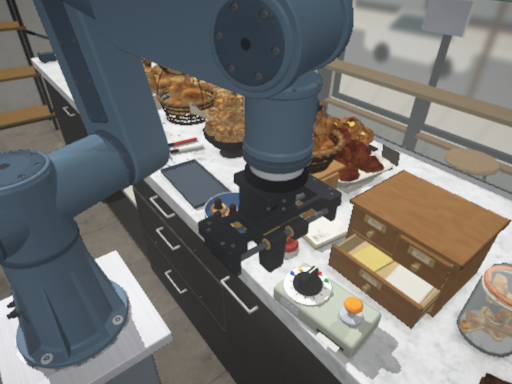

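Run:
```python
from h import *
C=[.4474,-.3883]; o=[PI,0,.108-PI/2]
P=lambda s:print(s,np.round(readout.get_eef_pos(),4),np.round(readout.get_ft_force(),1),readout.get_clock())
manip.move_pose([*C,.20],o); manip.move_linear([*C,.105],speed=.12); manip.pause(.3);P('above')
for z in np.arange(.086,.0775,-.001):
    h=manip.move_linear([*C,z],speed=.02); manip.pause(.15); P('%.3f'%z)
    if readout.get_ft_force()[2]>14: break
manip.pause(.2)
manip.move_linear([*C,.15],speed=.06);P('up')
save('wrist','w11');im=cv2.imread('pics/w11.png');cv2.imwrite('pics/w11b.png',cv2.resize(im[60:300,110:430],None,fx=2.5,fy=2.5,interpolation=cv2.INTER_CUBIC))
manip.move_pose([.36,-.3,.25],[PI,0,0]); manip.move_pose([.25,-.35,.3],[PI,0,0])
manip.pause(.5);P('park')
save('top','t12');im=cv2.imread('pics/t12.png');cv2.imwrite('pics/t12b.png',cv2.resize(im[190:260,325:440],None,fx=6.5,fy=6.5,interpolation=cv2.INTER_CUBIC))
print(det())
```

```text
above [ 0.4476 -0.3886  0.1056] [ 0.8 -0.1 -0. ] 71.8833
0.086 [ 0.4475 -0.3884  0.0863] [-1.1  1.1  5.5] 73.1333
0.085 [ 0.4475 -0.3884  0.0854] [-0.8  1.5  5.4] 73.5333
0.084 [ 0.4475 -0.3884  0.0844] [-1.9  1.6  5.7] 73.9333
0.083 [ 0.4475 -0.3884  0.0835] [-1.1  1.6  6. ] 74.3333
0.082 [ 0.4475 -0.3884  0.0825] [-1.1  1.8  6.7] 74.7333
0.081 [ 0.4476 -0.3885  0.0819] [-1.6  3.3  9.3] 75.1333
0.080 [ 0.4477 -0.3885  0.0818] [-5.   4.2 15. ] 75.5333
up [ 0.4472 -0.388   0.1494] [ 0.6  0.7 -0.4] 77.05
park [ 0.2503 -0.3498  0.2998] [0.  0.8 0.3] 79.525
[(0.4251, 0.0801, 32.5), (0.4608, 0.1306, 32.2), (0.461, 0.031, 32.4), (0.5045, 0.0806, 64.9)]
```

View pics/w11b.png

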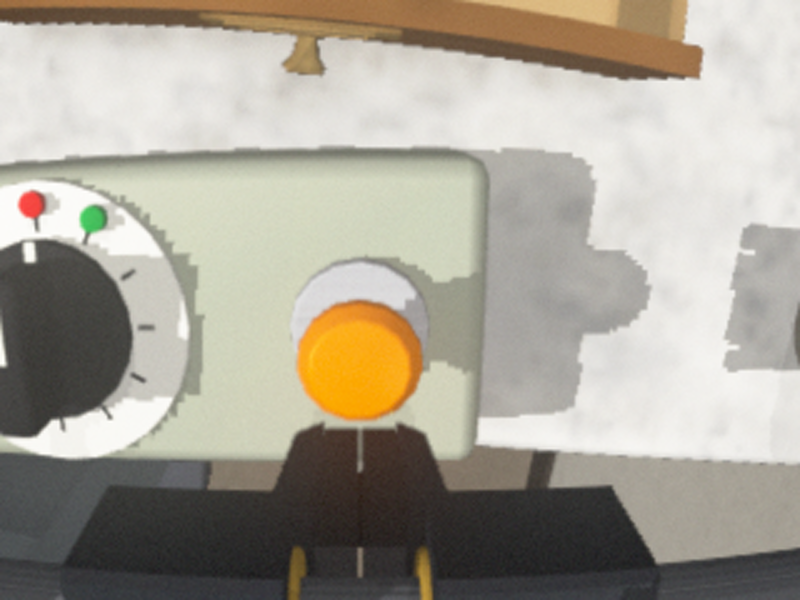

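View pics/t12b.png

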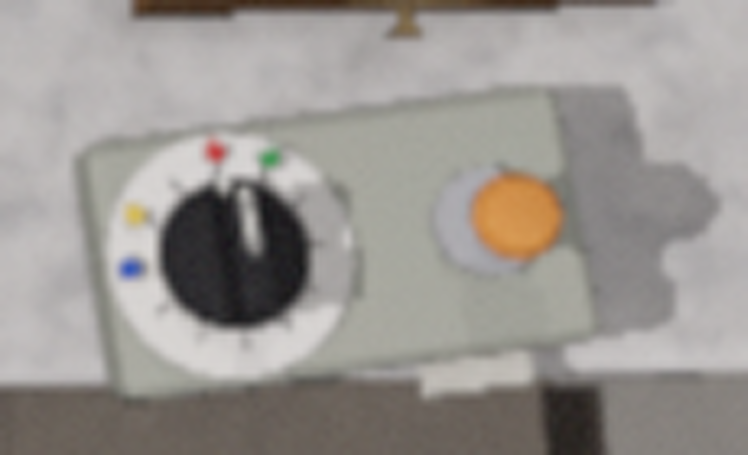

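```bash
python3 -c "
from h import *
manip.sign_off(); print(readout.get_clock())"
```

```text
the job is handed in; nothing more can be done
the job is handed in; nothing more can be done
```

The job is done and handed in at about 80 s on the robot's clock. No verdict was reported.

- **Cookies:** Five cookies were on the tray. All five are in the tin, one in the middle and four round it about 53 mm out. The middle one first landed about 2.5 mm off centre, so I picked it up again and re-centred it. The last top picture matched the earlier ones, with all five flat and the tray empty. In it the middle and far cookies merged into one blob, so I checked those two by eye. I saw no knocked cookie.
- **Dial:** I turned it four clicks, from the 2nd to the 6th. The wrist camera right after the turn, and again after the pressing, showed the pointer on the red peg.
- **Plunger:** I pressed it twice, both times with the dial on red.
    - The first press came down to 82 mm, about the stop height, but held only about 6.5 N, so I could not be sure it was fully down.
    - The second met a hard stop at 81.8 mm with the force rising to 15 N, which confirms it.
    - It sprang back up after each press.

The tape roll and order pad looked unmoved in the top picture taken after the first press. The arm was parked clear of everything at hand-in.

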